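# Lock the jeweller's bench pin

## Robot

A 6-joint arm with a two-finger parallel gripper is mounted at the origin on the work surface. World frame = base frame: x ahead of the robot, y to its left, z up, the work surface at z = 0. Lengths are in m, angles in rad, forces in N, time in s.
With the tool pointing down it reaches from about 0.3 to 0.85 m from the base axis. Payload 5.4 kg.
Tool frame: the origin (TCP) lies at the very end of the fingers, on their centre line; the grasp point (between the pads) lies 19 mm behind it; z points along the fingers, y is the line along which they close (so a half turn about z gives the same grasp; the last joint's range is limited). The gripper opens to 85 mm and grips with 20 to 120 N. Pads are 22 mm wide; open, the fingers measure 114 mm over their backs; the gripper's body (76 mm by 85 mm) begins 54 mm behind the grasp point. The pads swing forward as they close: fully open they stand 13 mm farther back than shut.
Start: joints at [1.118, 0.158, 1.597, -0, 1.386, -0.21], TCP at [0.138, 0.558, 0.231] pointing down, gripper open.
Joint ranges: [-2.91, 2.91], [-0.94, 2.29], [0.18, 2.7], [-1.29, 4.43], [0.17, 2.64], [-3, 3]. Speed limits (rad/s): [2.57, 2.57, 3.14, 3.14, 3.14, 3.14].

## Interface

Orientations are given as a unit quaternion [x, y, z, w].
In Python, from plant import manip gives the robot as it stands. The module is installed in compiled form; this text tells all that it offers.
- The arm moves only by the tool step_arm, never from a script. Its argument "steps" is a list of rows, each a list of 2 entries, a list of its own where there are three numbers: the shift along the tool's x, y, z as a fraction of full scale, then the turn about the tool's z as a fraction of full scale. A call has 1 to 10 rows; each row is the pose to reach, as a shift and turn from the pose commanded when the call began, along the tool's axes at that moment; what a row does not reach only later rows make up. Full scale, the value 1, is 0.12 m for a shift and 90 degrees for a turn. A row lasts 1/12 s, in which the tool goes at most 41.7 mm and 7.16 degrees, less where a joint would pass 70% of its speed; a pose out of reach is approached as far as the arm can. A call with a number of a shift or a turn outside -1 to 1 is refused whole. A call with a gripper value outside its range is refused whole. "gripper" is the opening, from 0 (shut) to 1 (fully open), set as the call begins (left out, the last holds). The fingers move at their own pace and stop on an object; "grip_force" is the grip in N (left out, the last holds). Time passes only in rows, so rows that repeat a pose let the fingers close. It gives the time, the measured TCP pose, the force, the opening and the grip force at its end, in the units of the state.
- manip.state(): the state, without advancing time (a new reading comes with each control period).
- manip.get_image(name): name is "scene" or "top"; returns a dict with "color" (480x640x3 uint8, blue, green, red), "fov_y" (degrees; the focal length in pixels is half the picture's height over the tangent of half this angle, whatever the lens; pixels are square), "cx", "cy" (the principal point, pixels), "k1" (the pictures are not rectified: a ray, as slopes to the right and down, at radius r is drawn at 1 + k1 r^2 times it, then the intrinsics apply), "T" (4x4, takes a point from camera to world coordinates). Camera axes: x right, y down, z forward; pixel columns grow to the right and rows downward; lengths in m; the calibration is good to about 2 mm. A picture is of the moment at which its call begins. There is no depth.
- manip.close_job(): hands the job in; it is judged then, once.
The state is a dict: "clock": time; "joint_pos": joint angles; "joint_vel": joint speeds; "joint_efforts": joint torques, N m; "tool_pos": TCP position; "orientation": TCP orientation; "force": force on the tool from outside, world axes, zero at the start; "ft_torque": the same for the moment, N m; "grip_width": opening from 0.0 (shut) to 1.0 (fully open); "finger_force": force on a finger pad.
Only numpy, scipy, OpenCV 4.12 (cv2) and the standard library are available. Lean on these libraries where they do the work, as an engineer would, in place of code of your own. Each camera call takes 0.05 s, during which the arm holds its last target. There are 200 camera calls.

## Task

On the jeweller's bench, push the sliding wooden bench pin fully home in its steel bracket so that its hole lines up with the holes of the bracket. Then take the flanged locking pin out of the tool block and put it down upright through all three holes until its flange sits on the bracket.

Things in the scene. Friction and masses are not known exactly. Their poses are not given: they have to be found in the camera images.
- holder_hole (a point): Mouth centre of the vertical 30 mm hole in the top plate of a fixed steel bracket, level with its top, 76 mm above the bench. z up; x: the way the wooden bench pin is pushed home. The bracket spans x -35 to 53 mm, y +-42 mm (low feet +-72). Plates 12 mm thick, tops at 76 and 42 mm, have 30 mm holes one above the other; open below. The slide's own 30 mm hole lines up with them once home.
- tongue_knob (a point): Centre of an upright wooden knob (24 mm across, 44 mm tall) on the sliding wooden bench pin, a board 60 mm wide and 16 thick, top 61 mm above the bench; this point is at 83 mm. It moves only along the bracket's x, with 3 N friction, and stays where left. Home, against a solid stop, it is at x = -85 mm of the bracket's hole; it starts 30 to 60 mm further out.
- lockpin_grip (a point): Centre of the steel locking pin's handle, 22 mm across, 44 tall. Flange 44 mm across, 5 thick, its underside 27 mm below this point; shaft 16 mm across, tip (last 12 mm tapered to 8) 97 mm below. z along the pin, up. 0.12 to 0.26 kg. Starts upright, this point 117 mm high, in one of 3 holes 40 deep, 65 apart, of a 60 mm tall wooden block, beside a ball-headed punch and a plain taper, both lower.
There are look-alikes about, which are no part of the job. Leave any yellow look-alike of the part that bears holder_hole alone. Leave any orange look-alike of the part that bears lockpin_grip alone.

How it is judged:
By the outcome, as a careful person would: the job done as asked, in the order asked, and still so for the second after the job is handed in, with the robot touching nothing.
It also fails if it takes over 54 s, if anything falls off the work surface, if the arm or the gripper's body presses on something with over 40 N, if the wrist force passes 120 N, or if a joint passes its speed limit or range.

## Working session

There is one attempt and no reset: what is moved stays moved. The work goes in short steps, Python scripts to look and compute and a tool call to move; the robot and the scene stay as the last step left them, time stands still between calls to the robot, and variables do not carry over. Pictures are saved under pics/ and viewed, at most 10 in all, crops included, and the job is handed in when it is done.

Besides the shell and the picture viewer there is one more tool, called after "Call:" as name([rows], argument=value, ...), one row to a line, values as JSON. step_arm: Moves the arm, as the interface text tells. Its arguments: {"type":"object","properties":{"steps":{"type":"array"},"gripper":{"type":"number"},"grip_force":{"type":"number"}},"required":["steps"]}

```bash
mkdir -p pics; python3 - <<'E'
from plant import manip
import cv2,pickle
d={}
for n in("scene","top"):
    g=manip.get_image(n); d[n]=g; cv2.imwrite(f"pics/{n}0.png",g["color"]); print(n,g["fov_y"],g["cx"],g["cy"],g["k1"],g["T"].round(3).tolist())
pickle.dump(d,open("d0.pkl","wb"))
s=manip.state(); print(s)
E
```

```text
scene 50.40368856867461 310.18011395327807 235.62732619856126 -0.025445798429136912 [[0.609, 0.586, -0.535, 1.037], [0.793, -0.441, 0.421, -0.507], [0.011, -0.68, -0.733, 0.857], [0.0, 0.0, 0.0, 1.0]]
top 51.14864678653251 326.5434909432956 238.88847037732634 -0.11202502435535752 [[-0.022, -0.987, 0.162, 0.335], [-1.0, 0.022, -0.005, -0.067], [0.002, -0.162, -0.987, 1.176], [0.0, 0.0, 0.0, 1.0]]
{'clock': 0.1, 'joint_pos': array([ 1.11789874e+00,  1.59033286e-01,  1.59812178e+00,  1.72501052e-06,
        1.38620095e+00, -2.10091324e-01]), 'joint_vel': array([-0.00093503, -0.00061741, -0.00169819,  0.00031876, -0.00098301,
        0.0004068 ]), 'joint_efforts': array([-6.98450895e-04, -3.96989787e+01, -3.32338822e+01, -3.02690578e-04,
        4.11650151e-03,  4.41477425e-06]), 'tool_pos': array([0.13801499, 0.55762431, 0.23038106]), 'orientation': array([ 1.21105240e-01,  9.92639282e-01, -8.33403865e-04, -2.87750392e-04]), 'force': array([-0.5691506 , -0.15235862, -0.65371821]), 'ft_torque': array([ 0.03316638, -0.05051573, -0.05363331]), 'finger_force': 0.0, 'grip_width': 0.999347819885384}
```

View pics/scene0.png

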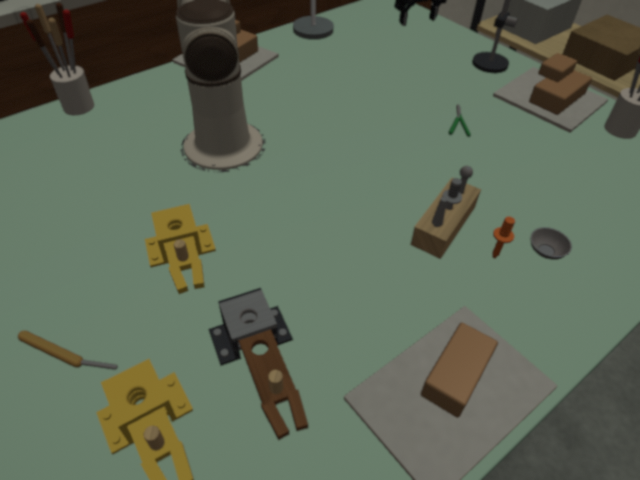

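View pics/top0.png

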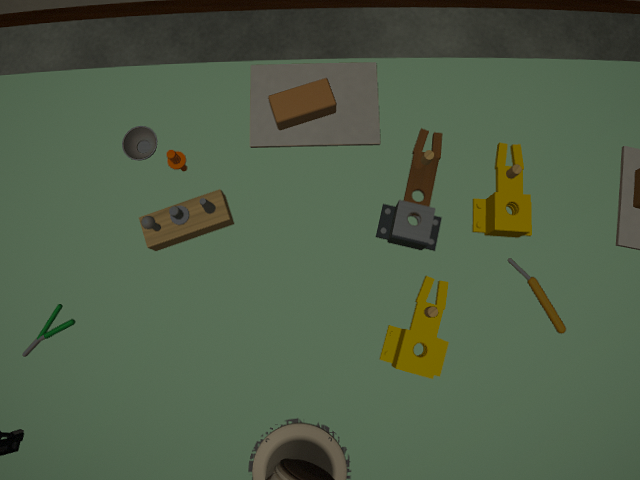

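The steel bracket is in the top view at about (414,219) with its knob at (429,155), and in the scene view at (249,317) and (275,377). The locking pin is the middle one in the block, at top (178,212) and scene (455,188). Next I'll zoom in on these.

```bash
python3 - <<'E'
import cv2,pickle,numpy as np
d=pickle.load(open("d0.pkl","rb"))
def crop(n,x,y,w,h):
    c=cv2.resize(d[n]["color"][y:y+h,x:x+w],(400,300),interpolation=cv2.INTER_CUBIC); return cv2.convertScaleAbs(c,alpha=1.6)
A=crop("top",360,125,120,90*1); B=crop("top",130,175,100,75); C=crop("scene",200,280,160,120); D=crop("scene",410,160,100,75)
A=crop("top",340,120,160,120)
cv2.imwrite("pics/z.png",np.vstack([np.hstack([A,B]),np.hstack([C,D])]))
E
```

```text
(no output)
```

View pics/z.png

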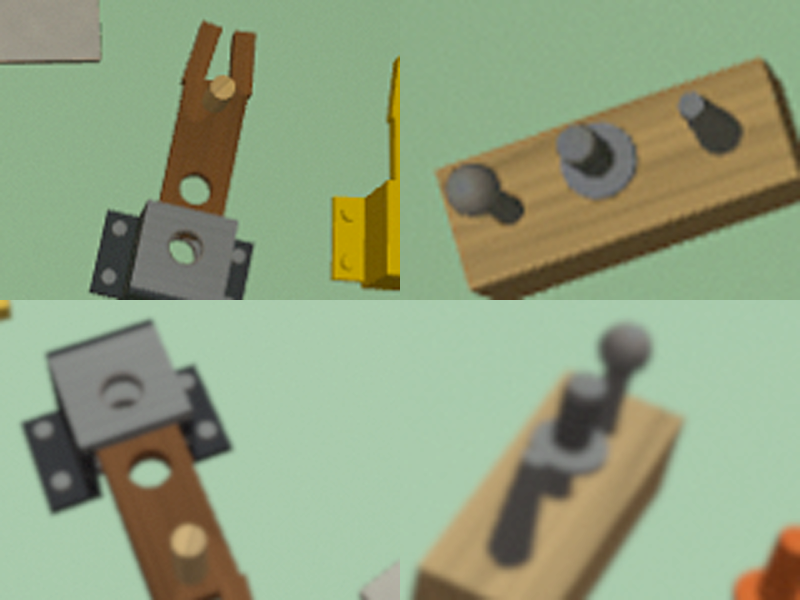

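```bash
cat >h.py <<'E'
import numpy as np,cv2
def ray(g,px):
    f=240/np.tan(np.radians(g["fov_y"]/2)); q=np.array([(px[0]-g["cx"])/f,(px[1]-g["cy"])/f])
    u=q.copy()
    for _ in range(20): u=q/(1+g["k1"]*(u@u))
    T=g["T"]; v=T[:3,:3]@np.array([*u,1]); return T[:3,3],v/np.linalg.norm(v)
def onz(g,px,z):
    o,v=ray(g,px); return o+v*(z-o[2])/v[2]
def tri(g1,p1,g2,p2):
    (a,u),(b,v)=ray(g1,p1),ray(g2,p2)
    s=np.linalg.lstsq(np.c_[u,-v],b-a,rcond=None)[0]; P,Q=a+s[0]*u,b+s[1]*v
    return (P+Q)/2,np.linalg.norm(P-Q)
def proj(g,P):
    f=240/np.tan(np.radians(g["fov_y"]/2)); T=g["T"]; c=T[:3,:3].T@(np.asarray(P)-T[:3,3]); u=c[:2]/c[2]
    u=u*(1+g["k1"]*(u@u)); return u*f+[g["cx"],g["cy"]]
E
python3 - <<'E'
from h import *; import pickle
d=pickle.load(open("d0.pkl","rb")); t,s=d["top"],d["scene"]
for n,a,b,z in(("hole",(414,219.2),(248.8,316.4),.076),("knobtop",(429.2,155.2),(275.2,376),.105),("slidehole",(418,195.6),(260,347.5),.061),("pintop",(174.3,210.5),(456.3,181.3),.139),("flange",(179.3,215),(452,196.8),.095)):
    print(n,*[x.round(4) for x in tri(t,a,s,b)],onz(t,a,z).round(4),onz(s,b,z).round(4))
E
```

```text
hole [ 0.5568 -0.2701  0.0731] 0.0012 [ 0.556  -0.2701  0.076 ] [ 0.559  -0.2705  0.076 ]
knobtop [ 0.6968 -0.3073  0.1028] 0.0007 [ 0.6959 -0.3071  0.105 ] [ 0.698  -0.3076  0.105 ]
slidehole [ 0.615  -0.2853  0.0579] 0.0008 [ 0.614  -0.2851  0.061 ] [ 0.6169 -0.2859  0.061 ]
pintop [0.5745 0.2524 0.1381] 0.0017 [0.5737 0.2515 0.139 ] [0.5754 0.2524 0.139 ]
flange [0.5742 0.2546 0.0916] 0.0006 [0.5733 0.2533 0.095 ] [0.5764 0.2515 0.095 ]
```

Triangulated heights agree with the text. The hole is at (0.557,-0.270), the knob at (0.697,-0.307), which is 60 mm out, and the pin at (0.5745,0.2525). I'll move the shut fingers to just beyond the knob.

Call:
step_arm([
  [[-0.19,-0.17,0],0],
  [[-0.38,-0.34,0],0],
  [[-0.56,-0.5,0],0],
  [[-0.75,-0.67,0],0],
  [[-0.94,-0.84,0],0],
], gripper=0, grip_force=40)

```text
clock: 0.52
tool_pos: [0.2238, 0.4318, 0.2308]
orientation: [0.121, 0.993, -0.0, -0.0]
force: [-0.3, -0.7, 0.4]
grip_width: 0.3
finger_force: 0.0
```

Call:
step_arm([
  [[-0.19,-0.17,0],0],
  [[-0.38,-0.34,0],0],
  [[-0.56,-0.5,0],0],
  [[-0.75,-0.67,0],0],
  [[-0.94,-0.84,0],0],
])

```text
clock: 0.93
tool_pos: [0.309, 0.3068, 0.2309]
orientation: [0.121, 0.993, -0.0, -0.0]
force: [0.2, 0.8, -1.1]
grip_width: -0.002
finger_force: 0.0
```

Call:
step_arm([
  [[-0.19,-0.17,0],0],
  [[-0.38,-0.34,0],0],
  [[-0.56,-0.5,0],0],
  [[-0.75,-0.67,0],0],
  [[-0.94,-0.84,0],0],
])

```text
clock: 1.35
tool_pos: [0.3943, 0.1818, 0.231]
orientation: [0.121, 0.993, -0.0, -0.0]
force: [0.3, 0.2, 0.9]
grip_width: -0.0
finger_force: 0.0
```

Call:
step_arm([
  [[-0.19,-0.17,0],0],
  [[-0.38,-0.34,0],0],
  [[-0.56,-0.5,0],0],
  [[-0.75,-0.67,0],0],
  [[-0.94,-0.84,0],0],
])

```text
clock: 1.77
tool_pos: [0.4796, 0.0569, 0.2309]
orientation: [0.121, 0.993, 0.0, -0.0]
force: [0.7, -0.2, 0.1]
grip_width: 0.001
finger_force: 0.0
```

Tracks exactly. I'll go on to the knob.

Call:
step_arm([
  [[-0.19,-0.17,0],0],
  [[-0.38,-0.34,0],0],
  [[-0.56,-0.5,0],0],
  [[-0.75,-0.67,0],0],
  [[-0.94,-0.84,0],0],
])

```text
clock: 2.18
tool_pos: [0.5649, -0.0679, 0.2307]
orientation: [0.121, 0.993, 0.0, -0.001]
force: [0.8, 0.7, 0.2]
grip_width: 0.001
finger_force: 0.0
```

Call:
step_arm([
  [[-0.19,-0.17,0],0],
  [[-0.38,-0.34,0],0],
  [[-0.56,-0.5,0],0],
  [[-0.75,-0.67,0],0],
  [[-0.94,-0.84,0],0],
])

```text
clock: 2.6
tool_pos: [0.6501, -0.1928, 0.2305]
orientation: [0.121, 0.993, 0.0, -0.001]
force: [-0.1, 0.0, -0.3]
grip_width: -0.003
finger_force: 0.0
```

Call:
step_arm([
  [[-0.19,-0.17,0],0],
  [[-0.38,-0.34,0],0],
  [[-0.56,-0.5,0],0],
  [[-0.75,-0.67,0],0],
  [[-0.94,-0.84,0],0],
  [[-0.94,-0.84,0],0],
])

```text
clock: 3.1
tool_pos: [0.7352, -0.3214, 0.2259]
orientation: [0.123, 0.992, 0.0, -0.002]
force: [-0.7, -0.0, -1.6]
grip_width: 0.001
finger_force: 0.0
```

```bash
python3 - <<'E'
from plant import manip
import numpy as np
s=manip.state();p=s["tool_pos"];print(p,s["joint_pos"].round(2))
x=np.array([-.971,.240]);y=np.array([.240,.971])
k=np.array([.697,-.307]); d=k-p[:2]; print("knob rel TCP in tool",d@x,d@y)
E
```

```text
[ 0.73524837 -0.32143556  0.22585648] [-0.56  0.79  0.76 -0.    1.59 -1.89]
knob rel TCP in tool 0.04060370246318786 0.0048373225076759055
```

Call:
step_arm([
  [[0,0.04,0.2],0],
  [[0,0.04,0.4],0],
  [[0,0.04,0.6],0],
  [[0,0.04,0.8],0],
  [[0,0.04,0.8],0],
])

```text
clock: 3.52
tool_pos: [0.7327, -0.3094, 0.1271]
orientation: [0.121, 0.993, 0.003, -0.006]
force: [-0.4, 1.0, -1.8]
grip_width: -0.002
finger_force: 0.0
```

Call:
step_arm([
  [[0,0,0.2],0],
  [[0,0,0.43],0],
  [[0,0,0.43],0],
])

```text
clock: 3.77
tool_pos: [0.7332, -0.3099, 0.0779]
orientation: [0.121, 0.993, 0.002, -0.004]
force: [-0.8, 0.7, -1.6]
grip_width: 0.001
finger_force: 0.0
```

Call:
step_arm([
  [[0,-0.05,0],0],
  [[0.08,-0.05,0],0],
  [[0.14,-0.05,0],0],
  [[0.2,-0.05,0],0],
  [[0.26,-0.05,0],0],
  [[0.32,-0.05,0],0],
  [[0.38,-0.05,0],0],
  [[0.44,-0.05,0],0],
  [[0.5,-0.05,0],0],
])

```text
clock: 4.52
tool_pos: [0.6785, -0.3046, 0.0875]
orientation: [0.121, 0.993, -0.001, 0.003]
force: [4.4, -1.5, -3.8]
grip_width: -0.001
finger_force: 2.1
```

```bash
python3 - <<'E'
from plant import manip
import cv2
g=manip.get_image("top");c=g["color"];s=manip.get_image("scene")["color"]
import numpy as np
f=lambda c,x,y:cv2.resize(c[y:y+135,x:x+180],(400,300),interpolation=cv2.INTER_CUBIC)
cv2.imwrite("pics/p1.png",cv2.convertScaleAbs(np.hstack([f(c,330,110),f(s,190,280)]),alpha=1.6)); s=manip.state(); print(s["tool_pos"],s["force"])
E
```

```text
[ 0.67743222 -0.30441318  0.0873882 ] [-0.26173256 -0.76726085 -0.35657625]
```

View pics/p1.png

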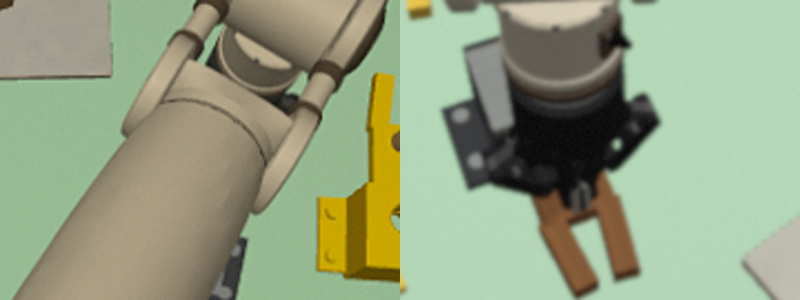

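The knob is hidden by the wrist, but the board has moved and the force was about 4.5 N, which matches its friction. About 17 mm is left. I'll lower slightly and creep to the stop.

Call:
step_arm([
  [[0,0,0.1],0],
  [[0.03,0,0.1],0],
  [[0.06,0,0.1],0],
  [[0.09,0,0.1],0],
  [[0.11,0,0.1],0],
  [[0.11,0,0.1],0],
])

```text
clock: 5.12
tool_pos: [0.6631, -0.3001, 0.0715]
orientation: [0.121, 0.993, 0.0, -0.0]
force: [1.1, -1.6, -1.0]
grip_width: -0.003
finger_force: 0.7
```

Call:
step_arm([
  [[0.01,0,0],0],
  [[0.02,0,0],0],
  [[0.03,0,0],0],
  [[0.03,0,0],0],
])

```text
clock: 5.45
tool_pos: [0.6622, -0.2999, 0.0718]
orientation: [0.121, 0.993, -0.001, 0.003]
force: [10.7, -3.8, -7.0]
grip_width: 0.004
finger_force: 5.6
```

Call:
step_arm([
  [[0.02,0,0],0],
  [[0.04,0,0],0],
  [[0.04,0,0],0],
])

```text
clock: 5.7
tool_pos: [0.6621, -0.3, 0.0721]
orientation: [0.121, 0.993, -0.002, 0.009]
force: [29.8, -9.6, -17.7]
grip_width: -0.002
finger_force: 15.2
```

Solid at 30 N, so the slide is home. Now back off, rise and check the bracket.

Call:
step_arm([
  [[-0.08,0,0],0],
  [[-0.16,0,0],0],
  [[-0.16,0,-0.2],0],
  [[-0.16,0,-0.5],0],
  [[-0.16,0,-0.8],0],
  [[-0.16,0,-1],0],
])

```text
clock: 6.2
tool_pos: [0.6746, -0.303, 0.1958]
orientation: [0.121, 0.993, -0.001, 0.001]
force: [0.6, -1.0, 0.4]
grip_width: -0.002
finger_force: 0.0
```

Call:
step_arm([
  [[0.2,0.2,0],0],
  [[0.4,0.4,0],0],
  [[0.5,0.6,0],0],
  [[0.6,0.8,0],0],
  [[0.66,1,0],0],
], gripper=1)

```text
clock: 6.62
tool_pos: [0.6245, -0.1656, 0.1917]
orientation: [0.121, 0.993, 0.0, -0.001]
force: [1.5, 0.5, -0.0]
grip_width: 0.708
finger_force: 0.0
```

Call:
step_arm([
  [[0.2,0.2,0],0],
  [[0.4,0.4,0],0],
  [[0.5,0.6,0],0],
  [[0.6,0.8,0],0],
  [[0.66,1,0],0],
])

```text
clock: 7.03
tool_pos: [0.5764, -0.0301, 0.1917]
orientation: [0.121, 0.993, 0.0, -0.001]
force: [0.4, 0.3, -0.3]
grip_width: 0.998
finger_force: 0.0
```

Call:
step_arm([
  [[0.1,0.2,0],0.07],
  [[0.2,0.4,0],0.14],
  [[0.3,0.6,0],0.21],
  [[0.4,0.8,0],0.28],
  [[0.5,1,0],0.35],
  [[0.5,1,0],0.42],
  [[0.5,1,0],0.49],
  [[0.5,1,0],0.56],
  [[0.5,1,0],0.63],
  [[0.5,1,0],0.63],
])

```text
clock: 7.87
tool_pos: [0.548, 0.0993, 0.1917]
orientation: [0.579, 0.815, -0.0, -0.001]
force: [-0.1, 1.4, 0.3]
grip_width: 1.004
finger_force: 0.0
```

```bash
python3 - <<'E'
from plant import manip
import cv2,numpy as np,pickle
d={n:manip.get_image(n) for n in("top","scene")}; pickle.dump(d,open("d1.pkl","wb"))
f=lambda n,x,y,w,h:cv2.convertScaleAbs(cv2.resize(d[n]["color"][y:y+h,x:x+w],(400,300),interpolation=cv2.INTER_CUBIC),alpha=1.6)
cv2.imwrite("pics/p2.png",np.vstack([np.hstack([f("top",380,160,80,60),f("scene",210,285,80,60)]),np.hstack([f("top",100,140,240,180),f("scene",360,100,200,150)])])); s=manip.state(); print(s["tool_pos"],s["orientation"],s["clock"],s["joint_pos"].round(2))
E
```

```text
[0.5482961  0.09915967 0.19166544] [ 5.76632684e-01  8.17003355e-01 -3.24629295e-04 -4.01359372e-04] 7.9667 [-0.04  0.15  1.69 -0.    1.31 -0.38]
```

View pics/p2.png

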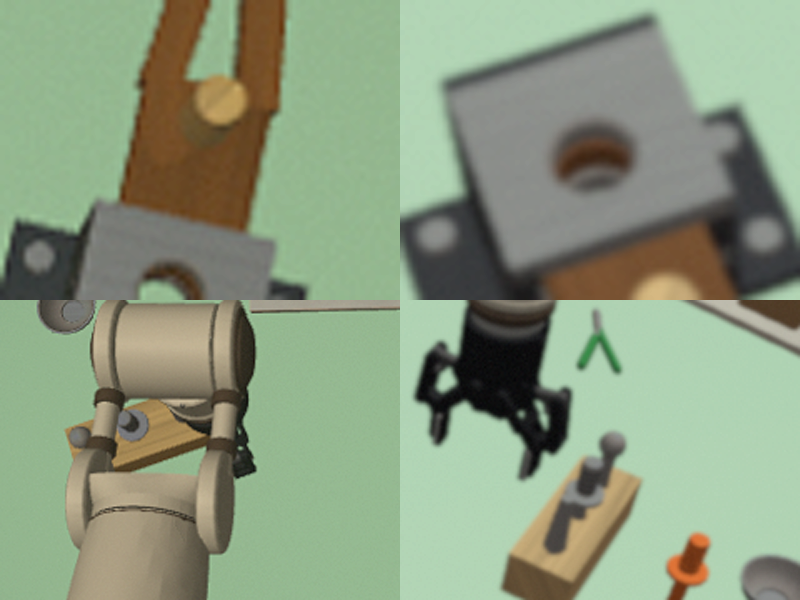

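The slide hole sits concentric in the bracket hole (scene crop at 593,157) and the knob is up against the bracket side. The pin still stands in the block at top crop (128,422). Next I'll go above the pin.

Call:
step_arm([
  [[0.25,0.16,0],0],
  [[0.5,0.32,0],0],
  [[0.75,0.48,0],0],
  [[1,0.63,0],0],
])

```text
clock: 8.3
tool_pos: [0.5803, 0.2388, 0.1918]
orientation: [0.577, 0.817, -0.0, -0.0]
force: [0.7, 0.2, 0.8]
grip_width: 1.002
finger_force: 0.0
```

Call:
step_arm([
  [[0.13,0,0],0],
  [[0.13,0,0.2],0],
  [[0.13,0,0.4],0],
  [[0.13,0,0.4],0],
])

```text
clock: 8.63
tool_pos: [0.5713, 0.2517, 0.1382]
orientation: [0.577, 0.817, -0.004, -0.003]
force: [-0.5, -0.6, -1.0]
grip_width: 1.003
finger_force: 0.0
```

```bash
python3 - <<'E'
from plant import manip
import cv2,numpy as np
g=manip.get_image("scene"); 
cv2.imwrite("pics/p3.png",cv2.convertScaleAbs(cv2.resize(g["color"][110:260,380:580],(800,600),interpolation=cv2.INTER_CUBIC),alpha=1.8)); s=manip.state(); print(s["tool_pos"],s["orientation"],s["clock"])
E
```

```text
[0.57254124 0.25170586 0.14063179] [ 0.57702049  0.81672169 -0.00270292 -0.00239252] 8.6833
```

View pics/p3.png

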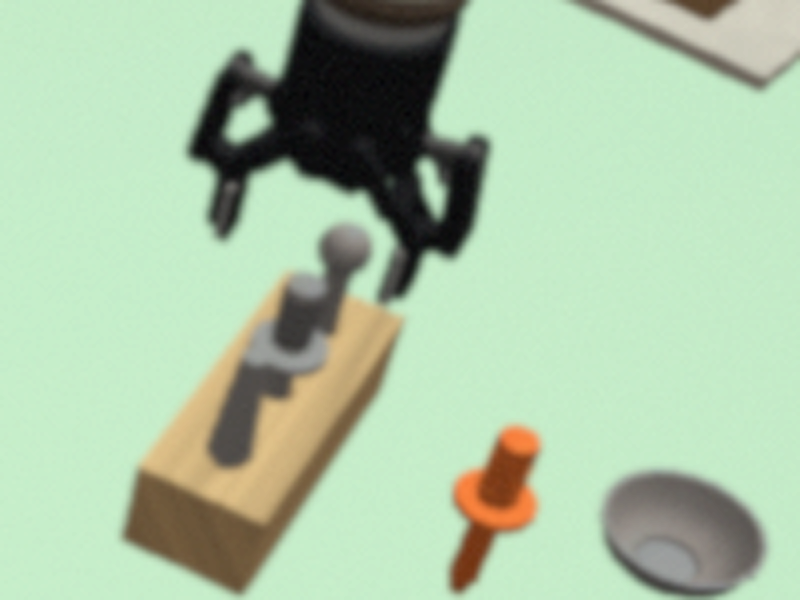

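The fingers straddle the pin: tips at crop (222,235) and (390,298), midpoint about (305,268), above the handle top at (305,288). Descend and grip.

Call:
step_arm([
  [[0,0,0.1],0],
  [[0,0,0.2],0],
  [[0,0,0.3],0],
  [[0,0,0.35],0],
  [[0,0,0.35],0],
  [[0,0,0.35],0],
])

```text
clock: 9.18
tool_pos: [0.5748, 0.252, 0.1012]
orientation: [0.578, 0.816, -0.0, -0.0]
force: [0.6, -0.6, -1.0]
grip_width: 1.004
finger_force: 0.0
```

Call:
step_arm([
  [[0,0,0],0],
  [[0,0,0],0],
  [[0,0,0],0],
  [[0,0,0],0],
  [[0,0,0],0],
  [[0,0,0],0],
  [[0,0,0],0],
  [[0,0,0],0],
], gripper=0, grip_force=60)

```text
clock: 9.85
tool_pos: [0.5753, 0.2523, 0.1022]
orientation: [0.578, 0.816, 0.0, 0.0]
force: [0.0, -0.5, 2.7]
grip_width: 0.241
finger_force: 58.5
```

Gripped (width matches about 22 mm). Lift.

Call:
step_arm([
  [[0,0,-0.1],0],
  [[0,0,-0.25],0],
  [[0,0,-0.45],0],
  [[0,0,-0.65],0],
  [[0,0,-0.85],0],
  [[0,0,-1],0],
  [[0,0,-1],0],
])

```text
clock: 10.43
tool_pos: [0.5772, 0.2527, 0.2271]
orientation: [0.578, 0.816, 0.003, 0.003]
force: [1.2, -0.4, -1.6]
grip_width: 0.241
finger_force: 59.7
```

Call:
step_arm([
  [[-0.1,-0.04,-0.1],0],
  [[-0.3,-0.12,-0.15],0],
  [[-0.5,-0.2,-0.15],0],
  [[-0.7,-0.27,-0.15],0],
  [[-0.81,-0.32,-0.15],0],
])

```text
clock: 10.85
tool_pos: [0.5701, 0.1447, 0.2383]
orientation: [0.579, 0.816, -0.001, -0.001]
force: [0.2, -0.3, -3.0]
grip_width: 0.242
finger_force: 59.6
```

```bash
python3 - <<'E'
from plant import manip
import cv2,numpy as np
f=lambda n,x,y,w,h:cv2.convertScaleAbs(cv2.resize(manip.get_image(n)["color"][y:y+h,x:x+w],(400,300),interpolation=cv2.INTER_CUBIC),alpha=1.6)
cv2.imwrite("pics/p4.png",np.hstack([f("scene",300,60,240,180),f("top",140,140,240,180)])); s=manip.state(); print(s["tool_pos"],s["force"],s["grip_width"],s["finger_force"])
E
```

```text
[0.57030366 0.14520305 0.23844927] [-0.23938761  0.38568618 -2.58094791] 0.24114929972197408 59.618167877197266
```

View pics/p4.png

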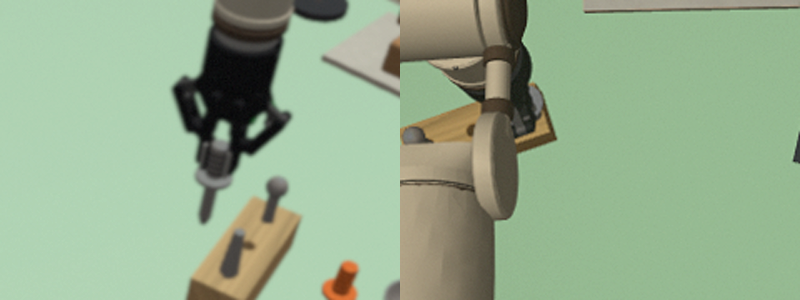

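The pin hangs upright in the fingers, with its tip at about crop (205,218). Carry it to the bracket.

Call:
step_arm([
  [[-0.15,-0.06,0],0],
  [[-0.35,-0.14,0],0],
  [[-0.55,-0.22,0],0],
  [[-0.7,-0.27,0],0],
  [[-0.81,-0.31,0],0],
])

```text
clock: 11.37
tool_pos: [0.5677, 0.0429, 0.2389]
orientation: [0.578, 0.816, -0.0, -0.001]
force: [0.2, 0.5, -1.7]
grip_width: 0.236
finger_force: 59.6
```

Call:
step_arm([
  [[-0.15,-0.06,0],0],
  [[-0.35,-0.14,0],0],
  [[-0.55,-0.22,0],0],
  [[-0.7,-0.27,0],0],
  [[-0.81,-0.31,0],0],
])

```text
clock: 11.78
tool_pos: [0.5651, -0.0612, 0.2389]
orientation: [0.578, 0.816, -0.0, -0.001]
force: [0.1, 0.6, -2.0]
grip_width: 0.245
finger_force: 59.6
```

Call:
step_arm([
  [[-0.15,-0.06,0],0],
  [[-0.35,-0.14,0],0],
  [[-0.55,-0.22,0],0],
  [[-0.7,-0.27,0],0],
  [[-0.81,-0.31,0],0],
])

```text
clock: 12.2
tool_pos: [0.5625, -0.1653, 0.2391]
orientation: [0.578, 0.816, 0.0, -0.0]
force: [1.0, 0.6, -2.8]
grip_width: 0.246
finger_force: 59.6
```

Call:
step_arm([
  [[-0.15,-0.06,0],0],
  [[-0.35,-0.14,0],0],
  [[-0.55,-0.22,0],0],
  [[-0.7,-0.27,0],0],
  [[-0.81,-0.31,0],0],
  [[-0.81,-0.31,0],0],
  [[-0.81,-0.31,0],0],
])

```text
clock: 12.78
tool_pos: [0.5599, -0.268, 0.2393]
orientation: [0.578, 0.816, 0.0, -0.001]
force: [-0.5, -0.0, -2.7]
grip_width: 0.243
finger_force: 59.6
```

```bash
python3 - <<'E'
from plant import manip
import numpy as np
s=manip.state();p=s["tool_pos"];a,b=s["orientation"][:2];x=np.array([a*a-b*b,2*a*b]);y=np.array([2*a*b,b*b-a*a]);d=np.array([.557,-.270])-p[:2]
print(p,s["orientation"],"shift units",d@x/.12,d@y/.12)
E
```

```text
[ 0.55985472 -0.26798276  0.23925327] [ 5.78076328e-01  8.15982356e-01  4.26278163e-04 -6.09385284e-04] shift units -0.007969037916294226 -0.028018124236011348
```

Call:
step_arm([
  [[-0.01,-0.03,0.1],0],
  [[-0.01,-0.03,0.25],0],
  [[-0.01,-0.03,0.4],0],
  [[-0.01,-0.03,0.52],0],
  [[-0.01,-0.03,0.58],0],
  [[-0.01,-0.03,0.58],0],
  [[-0.01,-0.03,0.58],0],
])

```text
clock: 13.37
tool_pos: [0.5568, -0.27, 0.1699]
orientation: [0.578, 0.816, 0.0, -0.0]
force: [0.2, -0.0, -2.6]
grip_width: 0.243
finger_force: 59.6
```

```bash
python3 - <<'E'
from plant import manip
from h import *
g=manip.get_image("scene"); x0,y0=180,220
cv2.imwrite("pics/p5.png",cv2.convertScaleAbs(cv2.resize(g["color"][y0:y0+120,x0:x0+160],(800,600),interpolation=cv2.INTER_CUBIC),alpha=1.8)); s=manip.state(); p=s["tool_pos"];print(p,s["force"])
for n,P in(("hole",(.557,-.270,.076)),("tip expected",(p[0],p[1],p[2]-.082)),("flange",(p[0],p[1],p[2]-.010))): print(n,(proj(g,P)-[x0,y0])*5)
E
```

```text
[ 0.55726447 -0.27052688  0.1708664 ] [-0.52725948 -0.72359702 -1.68339089]
hole [342.30514613 477.61517896]
tip expected [338.67626816 458.70481736]
flange [321.86658025 337.92177785]
```

View pics/p5.png

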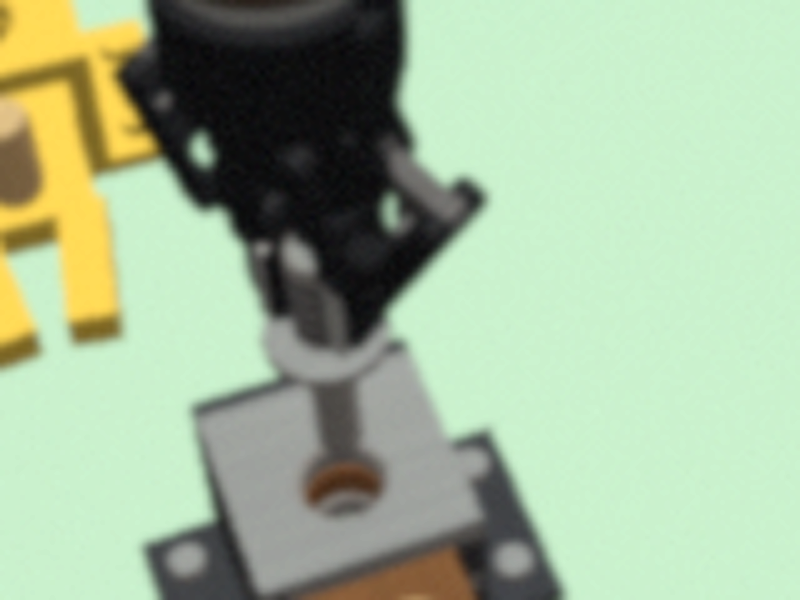

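The tip is just above the hole: shaft end at about crop (341,455), hole centre at about (343,485). That is within the 7 mm clearance. Go down while watching force.

Call:
step_arm([
  [[0,0,0.06],0],
  [[0,0,0.12],0],
  [[0,0,0.18],0],
  [[0,0,0.24],0],
  [[0,0,0.3],0],
  [[0,0,0.3],0],
])

```text
clock: 13.92
tool_pos: [0.5556, -0.2699, 0.1316]
orientation: [0.578, 0.816, 0.0, -0.002]
force: [0.2, 0.1, -3.4]
grip_width: 0.238
finger_force: 59.6
```

Call:
step_arm([
  [[0,0,0.06],0],
  [[0,0,0.12],0],
  [[0,0,0.18],0],
  [[0,0,0.24],0],
  [[0,0,0.3],0],
  [[0,0,0.3],0],
  [[0,0,0.3],0],
])

```text
clock: 14.5
tool_pos: [0.5564, -0.2705, 0.0973]
orientation: [0.578, 0.816, 0.0, -0.001]
force: [-0.4, -0.4, -2.3]
grip_width: 0.241
finger_force: 59.6
```

Call:
step_arm([
  [[0,0,0.02],0],
  [[0,0,0.04],0],
  [[0,0,0.06],0],
  [[0,0,0.06],0],
  [[0,0,0.06],0],
])

```text
clock: 14.92
tool_pos: [0.5567, -0.2707, 0.0908]
orientation: [0.578, 0.816, 0.0, -0.0]
force: [0.3, 0.6, -2.7]
grip_width: 0.239
finger_force: 59.6
```

Call:
step_arm([
  [[0,0,0.01],0],
  [[0,0,0.02],0],
  [[0,0,0.02],0],
  [[0,0,0.02],0],
])

```text
clock: 15.25
tool_pos: [0.5568, -0.2707, 0.0884]
orientation: [0.578, 0.816, -0.0, -0.0]
force: [-0.9, -0.1, -2.1]
grip_width: 0.237
finger_force: 59.6
```

Call:
step_arm([
  [[0,0,0.01],0],
  [[0,0,0.01],0],
  [[0,0,0.01],0],
])

```text
clock: 15.5
tool_pos: [0.557, -0.2708, 0.0882]
orientation: [0.578, 0.816, -0.0, 0.0]
force: [-3.3, 2.2, 4.5]
grip_width: 0.242
finger_force: 60.5
```

Force reverses at 88 mm as predicted, so the flange is on the plate. Release, then rise.

Call:
step_arm([
  [[0,0,0],0],
  [[0,0,0],0],
  [[0,0,0],0],
  [[0,0,0],0],
  [[0,0,0],0],
  [[0,0,0],0],
  [[0,0,0],0],
], gripper=1)

```text
clock: 16.08
tool_pos: [0.5568, -0.2708, 0.0873]
orientation: [0.578, 0.816, -0.0, 0.0]
force: [0.0, 0.0, 0.5]
grip_width: 1.004
finger_force: 0.0
```

Call:
step_arm([
  [[0,0,-0.1],0],
  [[0,0,-0.3],0],
  [[0,0,-0.5],0],
  [[0,0,-0.75],0],
  [[0,0,-1],0],
])

```text
clock: 16.5
tool_pos: [0.5565, -0.2705, 0.2092]
orientation: [0.578, 0.816, 0.0, -0.0]
force: [0.2, 0.1, 0.2]
grip_width: 1.002
finger_force: 0.0
```

Call:
step_arm([
  [[0.3,0,0],0],
  [[0.6,0,0],0],
  [[0.9,0,0],0],
  [[1,0,0],0],
  [[1,0,0],0],
])

```text
clock: 16.92
tool_pos: [0.5165, -0.1551, 0.2082]
orientation: [0.577, 0.817, 0.0, 0.0]
force: [0.4, 0.0, -0.9]
grip_width: 0.999
finger_force: 0.0
```

Call:
step_arm([
  [[0.3,0,0],0],
  [[0.6,0,0],0],
  [[0.9,0,0],0],
  [[1,0,0],0],
  [[1,0,0],0],
])

```text
clock: 17.33
tool_pos: [0.4771, -0.043, 0.2079]
orientation: [0.577, 0.817, 0.0, 0.0]
force: [0.2, -0.8, 0.4]
grip_width: 0.996
finger_force: 0.0
```

```bash
python3 - <<'E'
from plant import manip
import cv2,numpy as np
f=lambda n,x,y,w,h:cv2.convertScaleAbs(cv2.resize(manip.get_image(n)["color"][y:y+h,x:x+w],(400,300),interpolation=cv2.INTER_CUBIC),alpha=1.6)
cv2.imwrite("pics/p6.png",np.hstack([f("scene",190,270,120,90),f("top",360,140,120,90)])); s=manip.state(); print(s["tool_pos"],s["force"],s["clock"])
E
```

```text
[ 0.47798043 -0.04538037  0.20798087] [ 0.99862572  0.03598363 -0.30656221] 17.4333
```

View pics/p6.png

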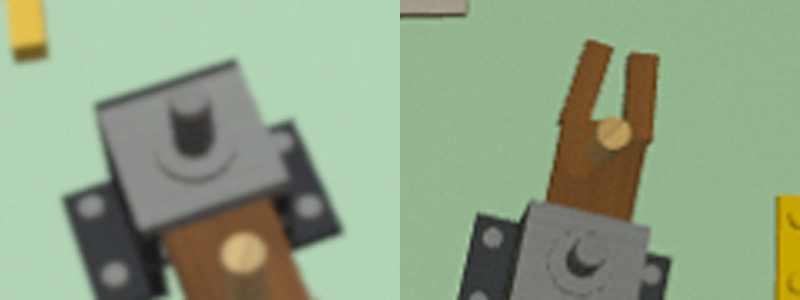

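The pin stands upright with its flange flat on the plate (scene crop (195,150), top crop (583,258)). The knob is still home at top (424,180). Handing in.

```bash
python3 -c "
from plant import manip; print(manip.close_job())"
```

```text
the job is handed in; nothing more can be done
None
```

The job is handed in at about 17.4 s of the 54 s allowed: the bench pin is hard against its stop, and the locking pin stands upright through the holes with its flange on the bracket.

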